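# Print a tub label with the two-stage trigger

## Task

Print a label for the storage tub: press the round orange trigger on the white label printer down to its halfway stop, pause there for a full second, then press it fully down for a moment, and let it spring back up. Keep off the grey kitchen timer, and do not disturb the steel cup or the white pinch bowl.

Things in the scene. Friction and masses are not known exactly. Their poses are not given: they have to be found in the camera images.
- trigger_top (a point): Top centre of the orange cap, 40 mm wide, at rest 107 mm up, 18 mm proud of a black collar, on a white printer 150 x 120 x 85 mm (fixed; place and yaw vary; paper label in front). It moves with the cap: 8 mm down on a soft spring (2 to 4 N) to the halfway stop, which gives way above 10 N; 8 mm more (10 to 14 N) to the hard bottom. Springs back up. Nothing within 250 mm is over 112 mm tall.
- kitchen_timer: Bystander, fixed to the shelf: grey plastic box 110 x 100 x 60 mm with a round blue button (36 mm across, top 78 mm above the shelf) in a black ring and a pale display; not to be touched. Origin at the centre of its underside. It may swap places with the printer.
- steel_cup: Bystander, loose: upright stainless steel cup, 72 mm across the rim, 85 mm tall. Origin at the centre of its underside, z up.
- pinch_bowl: Bystander, loose: small white ceramic bowl, 80 mm across the rim, 38 mm tall. Origin at the centre of its underside, z up.
Things that resemble listed ones, but are neither listed nor needed, are in the scene too. Leave any green look-alike of the part that bears trigger_top alone.

How it is judged:
By the outcome, as a careful person would: the job done as asked, in the order asked, and still so for the second after the job is handed in, with the robot touching nothing.
It also fails if it takes over 32 s, if anything falls off the work surface, if the arm or the gripper's body presses on something with over 40 N, if the wrist force passes 120 N, or if a joint passes its speed limit or range.

## Robot

A 6-joint arm with a two-finger parallel gripper is mounted at the origin on the work surface. World frame = base frame: x ahead of the robot, y to its left, z up, the work surface at z = 0. Lengths are in mm, angles in rad, forces in N, time in s.
With the tool pointing down it reaches from about 250 to 800 mm from the base axis. Payload 8.5 kg.
Tool frame: the origin (TCP) lies midway between the tips of the shut fingers; the grasp point (between the pads) lies 19 mm behind it (env.tcp_to_grasp is the distance from the TCP to the grasp point, in mm); x points along the fingers, y is the direction in which the jaws open and shut, and the axes are right-handed (so a half turn about x gives the same grasp; the last joint's range is limited). The gripper opens to 85 mm and grips with 20 to 120 N. Pads are 22 mm wide; open, the fingers measure 114 mm over their backs; the gripper's body (76 mm by 85 mm) begins 54 mm behind the grasp point. The pads swing forward as they close: fully open they stand 13 mm farther back than shut.
Start: joints at [1.342, 0.238, -0.013, 1.319, 0, 1.571], TCP at [119.063, 511.276, 231.276] pointing down, gripper open.
Joint ranges: [-2.66, 2.66], [-1.03, 1.9], [-1.14, 1.46], [-1.82, 2.27], [-1.45, 1.34], [-3.14, 3.14]. Speed limits (rad/s): [2.22, 2.22, 2.79, 3.14, 3.14, 3.14].

## Interface

Orientations are given as a rotation vector (axis times angle).
In Python, from workcell import sensors, cams, finish_job, env gives the robot as it stands.
- The arm moves only by the tool play_rows, never from a script. Its argument "increments" is a list of rows, each a list of 3 entries, a list of its own where there are three numbers: the closure, from 0 (fully open) to 1 (shut), then the shift along the tool's x, y, z in m, then the turn, a rotation vector about the tool's x, y, z in rad. In form: [[grip, [dx, dy, dz], [ax, ay, az]], ...]. A call has 1 to 5 rows; each row is the pose to reach, as a shift and turn from the pose commanded when the call began, along the tool's axes at that moment; what a row does not reach only later rows make up. A row lasts 1/10 s, in which the tool goes at most 50 mm and 8.59 degrees, less where a joint would pass 70% of its speed; a pose out of reach is approached as far as the arm can. A call with a gripper value outside its range is refused whole. The fingers move at their own pace and stop on an object; "grip_force" is the grip in N (left out, the last holds). Time passes only in rows, so rows that repeat a pose let the fingers close. It gives the time, the measured TCP pose, the force and the opening at its end, in the units of the state.
- sensors.observe(): the state, without advancing time (a new reading comes with each control period).
- cams.capture(name): name is "scene" or "side" or "wrist"; returns a dict with "frame" (420x560x3 uint8, blue, green, red), "depth" (420x560 float32, mm along the optical axis (not along the pixel's ray), 0 where there is no reading), "intrinsics" (3x3 intrinsics, pixels), "k1" (the pictures are not rectified: a ray, as slopes to the right and down, at radius r is drawn at 1 + k1 r^2 times it, then the intrinsics apply), "rvec" (rotation vector, rad) and "tvec" (3), from world to camera coordinates, as OpenCV has them. Camera axes: x right, y down, z forward; pixel columns grow to the right and rows downward; lengths in mm; the calibration is good to about 2 mm. A picture is of the moment at which its call begins.
- finish_job(): hands the job in, once; it reports no verdict.
The state is a dict: "clock": time; "joints": joint angles; "qd": joint speeds; "effort": joint torques, N m; "tool_pos": TCP position; "tool_rot": TCP orientation; "force": force on the tool from outside, world axes, zero at the start; "ft_torque": the same for the moment, N m; "opening": opening from 0.0 (shut) to 1.0 (fully open).
Only numpy, scipy, OpenCV 4.12 (cv2) and the standard library are available. Lean on these libraries where they do the work, as an engineer would, in place of code of your own. Each camera call takes 0.05 s, during which the arm holds its last target. There are 200 camera calls.

## Working session

There is one attempt and no reset: what is moved stays moved. The work goes in short steps, Python scripts to look and compute and a tool call to move; the robot and the scene stay as the last step left them, time stands still between calls to the robot, and variables do not carry over. Pictures are saved under pics/ and viewed, about 8 in all and at most 12, crops included, and the job is handed in when it is done.

Besides the shell and the picture viewer there is one more tool, called after "Emit:" by a JSON object that holds its "fn" and its "kwargs". play_rows: Moves the arm, as the interface text tells. Its arguments: {"type":"object","properties":{"increments":{"type":"array","items":{"type":"array"}},"grip_force":{"type":"number"}},"required":["increments"]}

```bash
mkdir -p pics; ls
python3 - <<'E'
from workcell import sensors,cams
import cv2,numpy as np,pickle
d={n:cams.capture(n) for n in("scene","side")}
pickle.dump(d,open("c.pkl","wb"))
for n in d: cv2.imwrite(f"pics/{n}0.png",d[n]["frame"])
print(sensors.observe())
E
```

```text
pics
{'clock': 0.1, 'joints': array([ 1.34200619e+00,  2.38740701e-01, -1.41629506e-02,  1.31919079e+00,
        4.51961270e-05,  1.57080419e+00]), 'qd': array([ 4.04586240e-05, -1.02891828e-03,  2.26859068e-03, -1.55981813e-03,
       -1.17191480e-03,  4.12058076e-04]), 'effort': array([ 1.54446866e-04, -5.39720285e+01,  3.46995950e+01,  1.34118623e-02,
        7.31496834e-05, -8.96230887e-06]), 'tool_pos': array([118.97321442, 510.96625049, 230.73418594]), 'tool_rot': array([ 0.17862086,  1.56351508, -0.18064217]), 'force': array([ 1.02984539, -0.63381729, -0.81605829]), 'ft_torque': array([ 0.01200009, -0.00537364,  0.02883406]), 'opening': 0.9964586337411759}
```

View pics/scene0.png

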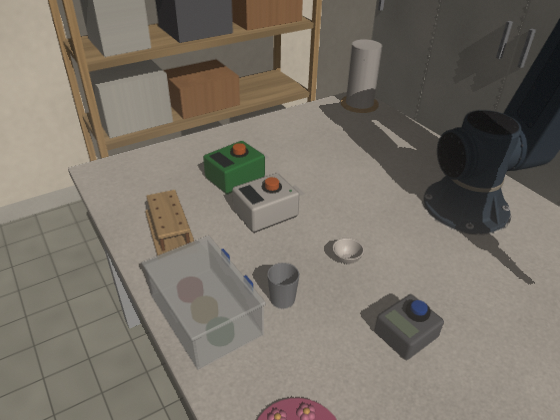

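View pics/side0.png

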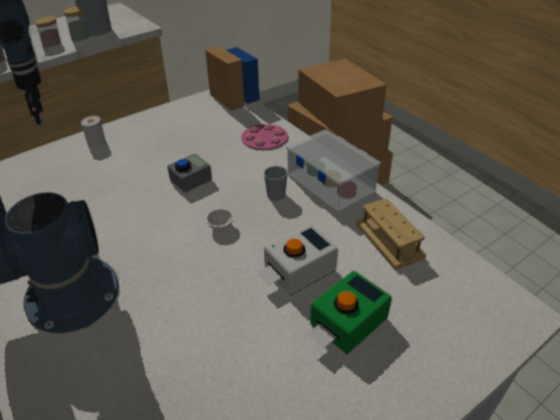

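The scene view shows the white printer's cap at about (272,184), the green look-alike at (239,150) and the timer at (418,310). In the side view the white printer's cap is at (295,246). Next I'll measure the orange cap.

```bash
cat > h.py <<'E'
import cv2,numpy as np
def pts(c,mask):
    K,k1=c["intrinsics"],c["k1"]; R,_=cv2.Rodrigues(np.array(c["rvec"],float)); t=np.array(c["tvec"],float).ravel()
    v,u=np.nonzero(mask&(c["depth"]>0)); 
    n=cv2.undistortPoints(np.stack([u,v],1).astype(float)[:,None],K,np.array([k1,0,0,0,0.]))[:,0]
    z=c["depth"][v,u]; P=np.c_[n*z[:,None],z]
    return (P-t)@R, np.stack([u,v],1)
def cap(c,px,r=16):
    f=c["frame"].astype(int); h=cv2.cvtColor(c["frame"],cv2.COLOR_BGR2HSV)
    m=((h[...,0]<18)&(h[...,1]>170)&(h[...,2]>90))
    yy,xx=np.mgrid[:420,:560]; m&=(np.hypot(xx-px[0],yy-px[1])<r)
    P,_=pts(c,m); zt=np.percentile(P[:,2],90); T=P[P[:,2]>zt-5]
    print(len(P),"z90",zt.round(1),"top mean",T.mean(0).round(1),"mid range",((T.max(0)+T.min(0))/2).round(1),"ext",np.ptp(T,axis=0).round(1))
E
python3 - <<'E'
import pickle,numpy as np; from h import *
d=pickle.load(open("c.pkl","rb"))
cap(d["scene"],(272,184));cap(d["side"],(295,247))
print("green");cap(d["side"],(347,300))
for n,px in(("scene",[(348,250),(283,285),(418,308)]),("side",[(220,218),(275,180),(184,163)])):
  for p in px:
    m=np.zeros((420,560),bool); m[p[1]-3:p[1]+4,p[0]-3:p[0]+4]=1
    print(n,p,np.median(pts(d[n],m)[0],axis=0).round())
E
```

```text
21 z90 108.3 top mean [ 512.2 -261.7  105.1] mid range [ 511.2 -265.6  106. ] ext [28.9 26.1  5.3]
130 z90 107.7 top mean [ 504.8 -275.   105.6] mid range [ 504.6 -273.8  106.2] ext [35.6 37.9  6.8]
green
197 z90 107.5 top mean [ 496.4 -478.2  105.6] mid range [ 496.5 -477.5  105.8] ext [38.  36.6  6.5]
scene (348, 250) [429. -20.  11.]
scene (283, 285) [670.  49.  75.]
scene (418, 308) [466. 253.  82.]
side (220, 218) [455.  14.  13.]
side (275, 180) [640.  -2.  72.]
side (184, 163) [461. 236.  80.]
```

```bash
cat >> h.py <<'E'
def plan(x,y,z):
    from workcell import sensors
    s=sensors.observe(); R,_=cv2.Rodrigues(np.array(s["tool_rot"])); p=np.array(s["tool_pos"])
    print("t",s["clock"],"pos",p.round(1),"axes\n",R.round(4),"\njoints",s["joints"].round(2),"F",s["force"].round(2),"open",round(s["opening"],2))
    print("tool shift m",(R.T@(np.array([x,y,z])-p)/1000).round(4))
E
python3 -c "
from h import *
plan(506,-272,240)"
```

```text
t 0.1 pos [119.  511.  230.7] axes
 [[-3.000e-04  2.268e-01  9.739e-01]
 [-1.300e-03  9.739e-01 -2.268e-01]
 [-1.000e+00 -1.300e-03 -0.000e+00]] 
joints [ 1.34  0.24 -0.01  1.32  0.    1.57] F [ 1.03 -0.63 -0.82] open 1.0
tool shift m [-0.0084 -0.6748  0.5545]
```

Emit:
{"fn": "play_rows", "kwargs": {"increments": [[1, [-0.002, -0.034, 0.028], [0.092, 0, 0]], [1, [-0.004, -0.068, 0.056], [0.183, 0, 0]], [1, [-0.006, -0.101, 0.083], [0.275, 0, 0]], [1, [-0.008, -0.135, 0.111], [0.366, 0, 0]], [1, [-0.008, -0.169, 0.139], [0.458, 0, 0]]]}}

```text
clock: 0.6
tool_pos: [216.4, 313.6, 239.3]
tool_rot: [0.54, 1.502, -0.54]
force: [0.7, 1.2, 0.7]
opening: 0.141
```

Tracks as planned.

Emit:
{"fn": "play_rows", "kwargs": {"increments": [[1, [0, -0.018, 0.04], [0.092, 0, 0]], [1, [0, -0.036, 0.08], [0.183, 0, 0]], [1, [0, -0.054, 0.119], [0.275, 0, 0]], [1, [0, -0.072, 0.159], [0.366, 0, 0]], [1, [0, -0.09, 0.199], [0.458, 0, 0]]]}}

```text
clock: 1.1
tool_pos: [313.1, 117.7, 239.3]
tool_rot: [0.893, 1.38, -0.892]
force: [0.9, 1.0, -0.2]
opening: 0.0
```

Emit:
{"fn": "play_rows", "kwargs": {"increments": [[1, [0, 0.001, 0.044], [0.092, 0, 0]], [1, [0, 0.003, 0.088], [0.183, 0, 0]], [1, [0, 0.004, 0.131], [0.275, 0, 0]], [1, [0, 0.006, 0.175], [0.366, 0, 0]], [1, [0, 0.007, 0.219], [0.458, 0, 0]]]}}

```text
clock: 1.6
tool_pos: [410.1, -79.1, 239.2]
tool_rot: [1.236, 1.192, -1.236]
force: [1.4, 0.2, 0.0]
opening: -0.002
```

```bash
python3 -c "
from h import *
plan(506,-272,240)"
```

```text
t 1.6 pos [410.1 -79.1 239.2] axes
 [[ 1.000e-04  9.993e-01 -3.620e-02]
 [ 0.000e+00 -3.620e-02 -9.993e-01]
 [-1.000e+00  1.000e-04 -0.000e+00]] 
joints [-0.19  0.05 -0.22  1.3   0.    1.42] F [1.44 0.19 0.04] open -0.0
tool shift m [-0.0008  0.1028  0.1893]
```

Emit:
{"fn": "play_rows", "kwargs": {"increments": [[1, [0, 0.021, 0.038], [0, 0, 0]], [1, [0, 0.041, 0.076], [0, 0, 0]], [1, [0, 0.062, 0.113], [0, 0, 0]], [1, [0, 0.082, 0.151], [0, 0, 0]], [1, [0, 0.103, 0.189], [0, 0, 0]]]}}

```text
clock: 2.1
tool_pos: [507.0, -271.1, 239.0]
tool_rot: [1.233, 1.194, -1.233]
force: [0.1, -0.2, 0.0]
opening: -0.005
```

Emit:
{"fn": "play_rows", "kwargs": {"increments": [[1, [0, 0, 0], [0, 0, 0]], [1, [0, 0, 0], [0, 0, 0]]]}}

```text
clock: 2.3
tool_pos: [506.5, -270.0, 238.2]
tool_rot: [1.234, 1.195, -1.235]
force: [-1.5, 0.6, -0.9]
opening: -0.002
```

Run:
```python
from workcell import cams
from h import *
import pickle
d={n:cams.capture(n) for n in("wrist","side","scene")}
pickle.dump(d,open("c2.pkl","wb"))
w=np.hstack([cv2.resize(d[n]["frame"],(400,300)) for n in("wrist","side")])
cv2.imwrite("pics/w1.png",w)
plan(506,-272,112)
cap(d["wrist"],(280,210),400)
```

```text
t 2.45 pos [ 506.2 -268.5  239.4] axes
 [[-4.000e-04  9.995e-01 -3.130e-02]
 [ 2.000e-04 -3.130e-02 -9.995e-01]
 [-1.000e+00 -4.000e-04 -2.000e-04]] 
joints [-0.49  0.32  0.12  1.37  0.    1.11] F [-0.09  0.16 -0.66] open 0.0
tool shift m [ 1.274e-01 -1.000e-04  3.600e-03]
1672 z90 107.9 top mean [ 506.8 -270.2  107. ] mid range [ 506.9 -270.9  106.1] ext [37.9 38.6  6.4]
```

View pics/w1.png

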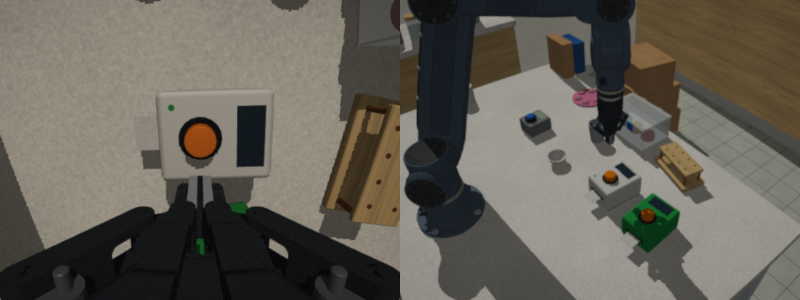

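Emit:
{"fn": "play_rows", "kwargs": {"increments": [[1, [0.025, 0, 0.001], [0, 0, 0]], [1, [0.05, 0, 0.001], [0, 0, 0]], [1, [0.075, 0, 0.001], [0, 0, 0]], [1, [0.1, 0, 0.001], [0, 0, 0]], [1, [0.12, 0, 0.001], [0, 0, 0]]]}}

```text
clock: 2.95
tool_pos: [506.1, -269.0, 118.7]
tool_rot: [1.232, 1.195, -1.232]
force: [-0.3, -0.0, -0.1]
opening: -0.003
```

Emit:
{"fn": "play_rows", "kwargs": {"increments": [[1, [0.003, 0, 0], [0, 0, 0]], [1, [0.006, 0, 0], [0, 0, 0]], [1, [0.006, 0, 0], [0, 0, 0]], [1, [0.006, 0, 0], [0, 0, 0]]]}}

```text
clock: 3.35
tool_pos: [507.2, -270.5, 114.6]
tool_rot: [1.233, 1.192, -1.232]
force: [-0.1, -0.1, -0.5]
opening: -0.003
```

Run:
```python
from workcell import cams
from h import *
c=cams.capture("wrist"); s=cams.capture("side")
w=np.hstack([cv2.resize(c["frame"],(400,300)),cv2.resize(s["frame"][170:320,200:400],(400,300))])
cv2.imwrite("pics/w2.png",w)
plan(507,-270.5,99)
```

```text
t 3.45 pos [ 507.1 -270.6  114.3] axes
 [[ 1.400e-03  9.995e-01 -3.200e-02]
 [-8.000e-04 -3.200e-02 -9.995e-01]
 [-1.000e+00  1.400e-03  8.000e-04]] 
joints [-0.49  0.38 -0.11  1.07 -0.    1.11] F [ 0.32  0.36 -0.16] open -0.0
tool shift m [ 0.0153 -0.0002 -0.0001]
```

View pics/w2.png

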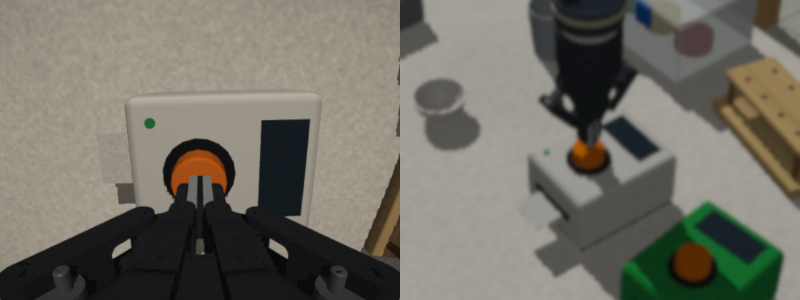

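The tip is just over the cap's centre, about 6 mm above it. I'll descend gently.

Emit:
{"fn": "play_rows", "kwargs": {"increments": [[1, [0.002, 0, 0], [0, 0, 0]], [1, [0.004, 0, 0], [0, 0, 0]], [1, [0.006, 0, 0], [0, 0, 0]], [1, [0.008, 0, 0], [0, 0, 0]], [1, [0.008, 0, 0], [0, 0, 0]]]}}

```text
clock: 3.95
tool_pos: [506.7, -270.4, 105.1]
tool_rot: [1.233, 1.194, -1.233]
force: [0.6, -0.6, 1.9]
opening: 0.001
```

Emit:
{"fn": "play_rows", "kwargs": {"increments": [[1, [0.001, 0, 0], [0, 0, 0]], [1, [0.002, 0, 0], [0, 0, 0]], [1, [0.002, 0, 0], [0, 0, 0]]]}}

```text
clock: 4.25
tool_pos: [506.7, -270.4, 103.3]
tool_rot: [1.233, 1.194, -1.233]
force: [-0.1, -0.8, 2.2]
opening: 0.003
```

Emit:
{"fn": "play_rows", "kwargs": {"increments": [[1, [0.001, 0, 0], [0, 0, 0]], [1, [0.002, 0, 0], [0, 0, 0]], [1, [0.002, 0, 0], [0, 0, 0]]]}}

```text
clock: 4.55
tool_pos: [506.7, -270.4, 101.3]
tool_rot: [1.233, 1.194, -1.233]
force: [-0.2, -0.1, 3.5]
opening: -0.001
```

Emit:
{"fn": "play_rows", "kwargs": {"increments": [[1, [0.001, 0, 0], [0, 0, 0]], [1, [0.001, 0, 0], [0, 0, 0]], [1, [0.001, 0, 0], [0, 0, 0]]]}}

```text
clock: 4.85
tool_pos: [506.7, -270.4, 100.4]
tool_rot: [1.233, 1.194, -1.233]
force: [-1.1, 0.2, 4.5]
opening: 0.004
```

Emit:
{"fn": "play_rows", "kwargs": {"increments": [[1, [0.0005, 0, 0], [0, 0, 0]], [1, [0.0005, 0, 0], [0, 0, 0]], [1, [0.0005, 0, 0], [0, 0, 0]]]}}

```text
clock: 5.15
tool_pos: [506.7, -270.4, 99.9]
tool_rot: [1.233, 1.194, -1.233]
force: [-0.4, -0.2, 3.8]
opening: -0.001
```

Emit:
{"fn": "play_rows", "kwargs": {"increments": [[1, [0.0005, 0, 0], [0, 0, 0]], [1, [0.0005, 0, 0], [0, 0, 0]], [1, [0.0005, 0, 0], [0, 0, 0]]]}}

```text
clock: 5.45
tool_pos: [506.7, -270.4, 99.3]
tool_rot: [1.233, 1.194, -1.233]
force: [-1.0, 0.0, 3.3]
opening: 0.002
```

Emit:
{"fn": "play_rows", "kwargs": {"increments": [[1, [0.0003, 0, 0], [0, 0, 0]], [1, [0.0003, 0, 0], [0, 0, 0]], [1, [0.0003, 0, 0], [0, 0, 0]]]}}

```text
clock: 5.75
tool_pos: [506.7, -270.4, 99.1]
tool_rot: [1.233, 1.194, -1.233]
force: [-0.8, -0.2, 5.0]
opening: -0.002
```

Emit:
{"fn": "play_rows", "kwargs": {"increments": [[1, [0.0002, 0, 0], [0, 0, 0]], [1, [0.0002, 0, 0], [0, 0, 0]]]}}

```text
clock: 5.95
tool_pos: [506.7, -270.4, 99.1]
tool_rot: [1.233, 1.194, -1.233]
force: [-1.2, 0.7, 5.3]
opening: 0.005
```

Emit:
{"fn": "play_rows", "kwargs": {"increments": [[1, [0, 0, 0], [0, 0, 0]]]}}

```text
clock: 6.05
tool_pos: [506.7, -270.4, 99.1]
tool_rot: [1.233, 1.194, -1.233]
force: [-0.6, 0.9, 6.1]
opening: 0.0
```

Emit:
{"fn": "play_rows", "kwargs": {"increments": [[1, [0, 0, 0], [0, 0, 0]]]}}

```text
clock: 6.15
tool_pos: [506.7, -270.4, 99.1]
tool_rot: [1.233, 1.194, -1.233]
force: [-1.5, 0.1, 6.4]
opening: -0.005
```

Force is about 6 N and z has stopped at 99.1, so the cap is on the halfway stop. I'll hold for 1.5 s.

Emit:
{"fn": "play_rows", "kwargs": {"increments": [[1, [0, 0, 0], [0, 0, 0]], [1, [0, 0, 0], [0, 0, 0]], [1, [0, 0, 0], [0, 0, 0]], [1, [0, 0, 0], [0, 0, 0]], [1, [0, 0, 0], [0, 0, 0]]]}}

```text
clock: 6.65
tool_pos: [506.7, -270.4, 99.1]
tool_rot: [1.233, 1.194, -1.233]
force: [-1.0, 0.2, 6.8]
opening: 0.002
```

Emit:
{"fn": "play_rows", "kwargs": {"increments": [[1, [0, 0, 0], [0, 0, 0]], [1, [0, 0, 0], [0, 0, 0]], [1, [0, 0, 0], [0, 0, 0]], [1, [0, 0, 0], [0, 0, 0]], [1, [0, 0, 0], [0, 0, 0]]]}}

```text
clock: 7.15
tool_pos: [506.7, -270.4, 99.1]
tool_rot: [1.233, 1.193, -1.233]
force: [-0.6, -0.1, 6.9]
opening: 0.0
```

Emit:
{"fn": "play_rows", "kwargs": {"increments": [[1, [0, 0, 0], [0, 0, 0]], [1, [0, 0, 0], [0, 0, 0]], [1, [0, 0, 0], [0, 0, 0]], [1, [0, 0, 0], [0, 0, 0]], [1, [0, 0, 0], [0, 0, 0]]]}}

```text
clock: 7.65
tool_pos: [506.7, -270.4, 99.1]
tool_rot: [1.233, 1.194, -1.233]
force: [-0.5, -0.5, 5.8]
opening: -0.001
```

Emit:
{"fn": "play_rows", "kwargs": {"increments": [[1, [0.002, 0, 0], [0, 0, 0]], [1, [0.004, 0, 0], [0, 0, 0]], [1, [0.006, 0, 0], [0, 0, 0]], [1, [0.008, 0, 0], [0, 0, 0]], [1, [0.0085, 0, 0], [0, 0, 0]]]}}

```text
clock: 8.15
tool_pos: [506.9, -270.5, 91.2]
tool_rot: [1.233, 1.193, -1.232]
force: [-2.7, 1.6, 13.4]
opening: -0.003
```

Emit:
{"fn": "play_rows", "kwargs": {"increments": [[1, [0.0005, 0, 0], [0, 0, 0]], [1, [0.0005, 0, 0], [0, 0, 0]]]}}

```text
clock: 8.35
tool_pos: [506.9, -270.5, 90.9]
tool_rot: [1.233, 1.193, -1.232]
force: [-2.3, 0.8, 13.9]
opening: 0.001
```

Emit:
{"fn": "play_rows", "kwargs": {"increments": [[1, [0.0007, 0, 0], [0, 0, 0]], [1, [0.0007, 0, 0], [0, 0, 0]]]}}

```text
clock: 8.55
tool_pos: [507.0, -270.6, 90.8]
tool_rot: [1.233, 1.192, -1.232]
force: [-4.1, 2.5, 18.7]
opening: 0.003
```

Emit:
{"fn": "play_rows", "kwargs": {"increments": [[1, [0.0005, 0, 0], [0, 0, 0]], [1, [0.0005, 0, 0], [0, 0, 0]], [1, [0.0005, 0, 0], [0, 0, 0]]]}}

```text
clock: 8.85
tool_pos: [507.2, -270.6, 90.8]
tool_rot: [1.233, 1.191, -1.232]
force: [-4.7, 2.5, 23.1]
opening: -0.002
```

The cap is on the hard bottom: z is steady at 90.8 and force has risen to 23 N. Now I'll release it.

Emit:
{"fn": "play_rows", "kwargs": {"increments": [[1, [-0.006, 0, 0], [0, 0, 0]], [1, [-0.014, 0, 0], [0, 0, 0]], [1, [-0.025, 0, 0], [0, 0, 0]], [1, [-0.05, 0, 0], [0, 0, 0]], [1, [-0.08, 0, 0], [0, 0, 0]]]}}

```text
clock: 9.35
tool_pos: [505.8, -269.8, 168.4]
tool_rot: [1.232, 1.197, -1.234]
force: [0.2, -0.2, 0.7]
opening: 0.002
```

Emit:
{"fn": "play_rows", "kwargs": {"increments": [[1, [-0.03, 0, 0], [0, 0, 0]], [1, [-0.06, 0, 0], [0, 0, 0]], [1, [-0.06, 0, 0], [0, 0, 0]], [1, [-0.06, 0, 0], [0, 0, 0]]]}}

```text
clock: 9.75
tool_pos: [506.8, -270.4, 228.9]
tool_rot: [1.233, 1.193, -1.232]
force: [0.0, -1.0, -1.1]
opening: -0.005
```

Run:
```python
from workcell import cams
from h import *
c={n:cams.capture(n) for n in("wrist","side","scene")}
cv2.imwrite("pics/w3.png",np.hstack([cv2.resize(c[n]["frame"],(400,300)) for n in("side","scene")]))
cap(c["wrist"],(280,210),400); cap(c["side"],(295,247))
plan(507,-270.5,239)
```

```text
1786 z90 107.9 top mean [ 506.8 -270.1  107. ] mid range [ 506.8 -270.6  106.2] ext [38.3 38.1  6.4]
135 z90 107.1 top mean [ 505.3 -275.   105.4] mid range [ 505.6 -273.8  105.6] ext [36.1 36.8  6.5]
t 9.9 pos [ 506.1 -270.   227.4] axes
 [[-2.000e-03  9.995e-01 -3.190e-02]
 [ 1.000e-03 -3.190e-02 -9.995e-01]
 [-1.000e+00 -2.000e-03 -9.000e-04]] 
joints [-0.49  0.33  0.1   1.35 -0.    1.11] F [ 0.65 -0.14  0.57] open 0.0
tool shift m [-0.0116  0.0009  0.0004]
```

View pics/w3.png

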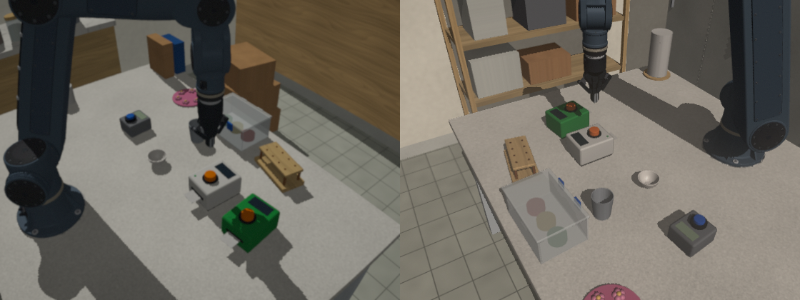

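The cap is back at its rest height of 107 mm, at side (210,176) in this half-scale picture. The cup and bowl haven't moved, and the arm is clear of everything.

```bash
python3 -c "
from workcell import finish_job
print(finish_job())"
```

```text
the job is handed in; nothing more can be done
None
```

I pressed the orange trigger on the white printer in the order asked, and the job was handed in at about 9.9 s.

- **Halfway stop:** the closed fingertips pressed the cap 8 mm down, to z = 99.1 mm. They held it there for more than 1.5 s at about 5–7 N, below the 10 N that makes the stop give way.
- **Full press:** the cap then went to the hard bottom at z = 90.8 mm, peaking at about 23 N, and was released.
- **Last checks:** the wrist camera shows the cap back at its rest height of 107 mm, and the wrist force reads about zero. The arm is clear of everything, about 120 mm above the cap. The cup, bowl, timer and green look-alike look unmoved in the pictures.

The only disagreement was in the cap's position. The side and scene cameras put it up to about 10 mm from the wrist camera's reading, so I used the wrist one, which was closest.

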